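Return a misfiled bearing to the clear pocket of its tray

TASK

One orange-sealed bearing has been put away in the row of steel-shielded bearings, packed tight among them: slide the bearings apart in their tray to make room for your fingers, touching them slowly and pressing only lightly because shields and seals dent, and take the orange one out. Lay it, without dropping it, flat on the bare floor of a pocket in the other tray, where the orange-sealed bearings belong; brown packing discs still lie in two of its three open pockets, so make sure of the clear one. The other bearings stay where they belong and the rest of the bench is left alone.

Things in the scene. Friction and masses are not known exactly. Their poses are not given: they have to be found in the camera images.
- stray: The misfiled ball bearing: a steel ring 47 mm outside diameter, 14 mm thick, its 17 mm bore closed by a black plastic transit plug (the top face is flat), with an orange seal between its steel rings; about 0.12 kg. Origin: centre of its underside, z up; its top face is 14 mm above. It starts flat in the row of tray_shielded, among the others.
- shielded_1: A bearing of the same size and mass with a plain grey steel shield, starting flat in the row of tray_shielded. Origin: centre of its underside.
- shielded_2: As shielded_1.
- shielded_3: As shielded_1.
- sealed_1: An orange-sealed bearing of the same size and mass, lying flat in one (any) of the four pockets of tray_sealed, where it stays. Origin: centre of its underside.
- tray_shielded: Wooden stock tray, fixed to the bench: steel-coloured strip on its front, dark blue cartons in its rear compartment (tops 24 mm above the bench). Its front compartment is the row, a straight lane 51 mm wide (tray x) and 244 mm long (tray y, -122 to +122 mm) between walls 9 mm thick. Origin: under the row's middle, on the bench; x across the row towards the cartons, y along it, z up.
- tray_sealed: Shallow wooden tray, fixed to the bench, with orange painted long edges, 69 x 252 mm: four square pockets in line along its y, each 53 x 53 mm, 61 mm apart, between slats 8 mm thick; floor 6 mm, slat tops 12 mm above the bench. One pocket holds sealed_1, one is clear, two hold a loose brown fibreboard disc (45 x 5 mm, its pose not given). Origin: under its middle; z up.
- big_bearing: Bystander: a larger bearing, 62 mm across, 16 mm high, with a dark shield, lying flat. Origin: centre of its underside.
- carton: Bystander: a closed blue carton, 62 x 62 x 20 mm. Origin: centre of its underside.
- paper_roll: Bystander: bearings in brown paper, an upright cylinder 52 mm across and 75 mm high. Origin: centre of its underside.
- row_shielded (a point): Middle of that row, on its floor (6 mm above the bench; wall tops 23 mm), axes as the tray. Five places 47.5 mm apart: four hold bearings, under 1 mm apart, any one is empty but for a thin card that does not hinder. In all the row has 56 mm of free length. Oiled bearings slide easily on the varnish (friction about 0.3), so light finger pressure on a top face drags one.
- pocket_1 (a point): Centre of the floor of the first pocket of tray_sealed (y = -91.5 mm in the tray), 6 mm above the bench, axes as the tray. A fingertip that meets a disc stops 11 mm above the bench instead of 6 mm.
- pocket_2 (a point): The same for the pocket at y = -30.5 mm.
- pocket_3 (a point): The same for the pocket at y = +30.5 mm.
- pocket_4 (a point): The same for the pocket at y = +91.5 mm.

How it is judged:
On the way:
1. the orange bearing is lifted out of the row of shielded bearings (height (world z) of stray above 0.025 m), for 0.1 s.
At the end, for the whole second after the job is handed in: Stray lies flat on the floor of a pocket of tray_sealed (underside within 3 mm of the floor, centre within 6 mm of the pocket's); sealed_1 lies flat in its own pocket, moved under 8 mm; the three shielded bearings lie flat anywhere in the row of tray_shielded; all at rest (z of stray in the frame of tray_sealed between 0.003 and 0.009 m and angle between each of stray, sealed_1, shielded_1, shielded_2, shielded_3's own z axis and vertical below 0.08 rad and linear speed of each of stray, sealed_1, shielded_1, shielded_2, shielded_3 below 0.02 m/s and (horizontal distance between stray and pocket_1 below 0.006 m or horizontal distance between stray and pocket_2 below 0.006 m or horizontal distance between stray and pocket_3 below 0.006 m or horizontal distance between stray and pocket_4 below 0.006 m) and z of sealed_1 in the frame of tray_sealed between 0.003 and 0.009 m and distance of sealed_1 from where it was at the start of the episode below 0.008 m and z of shielded_1 in the frame of tray_shielded between 0.003 and 0.009 m and x of shielded_1 in the frame of tray_shielded between -0.006 and 0.006 m and y of shielded_1 in the frame of tray_shielded between -0.122 and 0.122 m and z of shielded_2 in the frame of tray_shielded between 0.003 and 0.009 m and x of shielded_2 in the frame of tray_shielded between -0.006 and 0.006 m and y of shielded_2 in the frame of tray_shielded between -0.122 and 0.122 m and z of shielded_3 in the frame of tray_shielded between 0.003 and 0.009 m and x of shielded_3 in the frame of tray_shielded between -0.006 and 0.006 m and y of shielded_3 in the frame of tray_shielded between -0.122 and 0.122 m); the robot touches nothing.
It fails at once if a bearing is pressed or driven against its tray with more than 50 N (contact force between any of shielded_1, shielded_2, shielded_3, stray and tray_shielded above 50 N or contact force between any of sealed_1, stray and tray_sealed above 50 N).
It fails at once if the orange bearing is dropped: it falls free faster than 0.6 m/s, as from 18 mm (linear speed of stray above 0.6 m/s and contact force between the fingers and stray below 0.05 N).
It fails at once if another bearing is lifted out of its tray (height (world z) of any of shielded_1, shielded_2, shielded_3, sealed_1 above 0.03 m).
It fails at once if a bystander (big bearing, carton or paper roll) is moved by more than 20 mm (distance of any of big_bearing, carton, paper_roll from where it was at the start of the episode above 0.02 m).
It also fails if it takes over 72 s, if anything falls off the work surface, if the arm or the gripper's body presses on something with over 40 N, if the wrist force passes 120 N, or if a joint passes its speed limit or range.

ROBOT

A 6-joint arm with a two-finger parallel gripper is mounted at the origin on the work surface. World frame = base frame: x ahead of the robot, y to its left, z up, the work surface at z = 0. Lengths are in m, angles in rad, forces in N, time in s.
With the tool pointing down it reaches from about 0.35 to 0.775 m from the base axis. Payload 5.5 kg.
Tool frame: the origin (TCP) lies between the finger pads; the fingertips stand 22 mm ahead of it and the grasp point (between the pads) lies 3 mm ahead of it; z points along the fingers, y is the line along which they close (so a half turn about z gives the same grasp; the last joint's range is limited). The gripper opens to 85 mm and grips with 20 to 120 N. Pads are 22 mm wide; open, the fingers measure 114 mm over their backs; the gripper's body (76 mm by 85 mm) begins 54 mm behind the grasp point. The pads swing forward as they close: fully open they stand 13 mm farther back than shut.
Start: joints at [-1.341, 0.313, 0.046, 1.304, 0, 1.431], TCP at [0.208, -0.536, 0.253] pointing down, gripper open.
Joint ranges: [-2.76, 2.76], [-0.86, 1.69], [-1.03, 1.26], [-2.2, 2.34], [-1.47, 1.5], [-3.14, 3.14]. Speed limits (rad/s): [2.57, 2.57, 3.14, 3.14, 3.14, 3.14].

INTERFACE

Orientations are given as a unit quaternion [w, x, y, z].
In Python, from workcell import env gives the robot as it stands.
- The arm moves only by the shell command python3 nudge.py [OPENING] [FORCE], which reads ROWS from standard input. ROWS is a JSON list of rows, 1 to 8 of them, each written [[dx, dy, dz], [rx, ry, rz]]: dx, dy, dz in m, then a rotation vector rx, ry, rz in rad; each row is the pose to reach, as a shift and turn from the pose commanded when the command began, along the tool's axes at that moment; what a row does not reach only later rows make up. A row lasts 1/8 s, in which the tool goes at most 0.0625 m and 0.188 rad, less where a joint would pass 70% of its speed; a pose out of reach is approached as far as the arm can. OPENING is the finger opening in m, set as the command begins (- or left out keeps the last). The fingers move at their own pace and stop on an object; FORCE is the grip in N (left out, the last holds). Time passes only in rows, so rows that do not move let the fingers close. It prints the time, the measured TCP pose, the force, the opening and the grip force at its end. Input that does not fit is refused with a message, and nothing moves.
- env.get_state(): the state, without advancing time (a new reading comes with each control period).
- env.read_camera(name): name is "scene" or "top" or "wrist"; returns a dict with "image" (400x640x3 uint8, red, green, blue), "K" (3x3 intrinsics, pixels), "D" ([k1, k2, p1, p2, k3] as OpenCV has them; the pictures are not rectified), "R" (3x3) and "t" (3): a world point X has camera coordinates R X + t. Camera axes: x right, y down, z forward; pixel columns grow to the right and rows downward; lengths in m; the calibration is good to about 2 mm. A picture is of the moment at which its call begins. There is no depth.
- env.hand_in(): hands the job in; it is judged then, once.
The state is a dict: "clock": time; "joint_pos": joint angles; "qvel": joint speeds; "tau": joint torques, N m; "tcp_pos": TCP position; "orientation": TCP orientation; "wrist_force": force on the tool from outside, world axes, zero at the start; "ft_torque": the same for the moment, N m; "finger_gap": finger opening in m; "grip_force": force on a finger pad.
Only numpy, scipy, OpenCV 4.12 (cv2) and the standard library are available. Lean on these libraries where they do the work, as an engineer would, in place of code of your own. Each camera call takes 0.05 s, during which the arm holds its last target. There are 200 camera calls.

## Working session

There is one attempt and no reset: what is moved stays moved. The work goes in short steps, Python scripts to look and compute and a shell command to move; the robot and the scene stay as the last step left them, time stands still between calls to the robot, and variables do not carry over. Pictures are saved under pics/ and viewed, at most 10 in all, crops included, and the job is handed in when it is done.

```bash
ls; mkdir -p pics
cat > h.py <<'E'
import numpy as np, cv2, json
from workcell import env
from scipy.spatial.transform import Rotation as Rn
def shot(n):
    c=env.read_camera(n); return {k:np.array(v) for k,v in c.items()}
def ray(c,uv):
    p=cv2.undistortPoints(np.array(uv,float).reshape(-1,1,2),c['K'],c['D']).reshape(-1,2)
    d=np.c_[p,np.ones(len(p))]@c['R']; o=-c['R'].T@c['t']; return o,d
def plane(c,uv,z):
    o,d=ray(c,uv); return o+d*((z-o[2])/d[:,2])[:,None]
def proj(c,X):
    return cv2.projectPoints(np.array(X,float).reshape(-1,3),cv2.Rodrigues(c['R'])[0],c['t'],c['K'],c['D'])[0].reshape(-1,2)
def save(c,n): cv2.imwrite('pics/'+n,c['image'][:,:,::-1])
def toolshift(target):  # world tcp target -> tool axes shift
    s=env.get_state(); R=Rn.from_quat(np.roll(s['orientation'],-1)).as_matrix()
    return R.T@(np.array(target)-s['tcp_pos'])
E
python3 - <<'E'
from h import *
for n in('top','scene'):
    c=shot(n); save(c,n+'0.png'); np.savez('pics/'+n+'0.npz',**c); print(n,-c['R'].T@c['t'])
print(env.get_state())
E
```

```text
nudge.py
pics
workcell.py
top [0.42294251 0.00800248 1.01940659]
scene [ 1.12201672 -0.20688287  0.97009133]
{'clock': 0.1, 'joint_pos': array([-1.34061792e+00,  3.13969146e-01,  4.50797043e-02,  1.30359077e+00,
        4.73404868e-06,  1.43121597e+00]), 'qvel': array([ 0.00039042, -0.00071693,  0.00317804,  0.00333763,  0.00077652,
       -0.00016311]), 'tau': array([ 2.23122508e-03, -4.81728530e+01,  2.99242562e+01,  1.27802073e-02,
       -1.78882760e-04,  3.92023853e-07]), 'tcp_pos': array([ 0.20770544, -0.53572376,  0.25246779]), 'orientation': array([-8.41187848e-04,  9.82958083e-01,  1.83827905e-01, -3.57616229e-05]), 'wrist_force': array([0.04319865, 0.21852769, 0.15263158]), 'ft_torque': array([-0.06264034,  0.04805434,  0.05248469]), 'grip_force': 0.0, 'finger_gap': 0.08549020747406634}
```

View pics/top0.png

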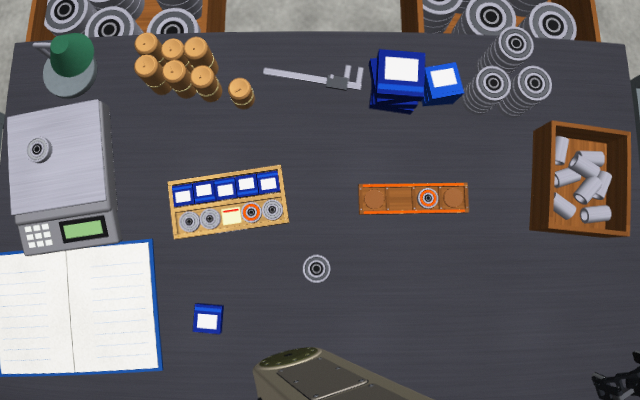

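View pics/scene0.png

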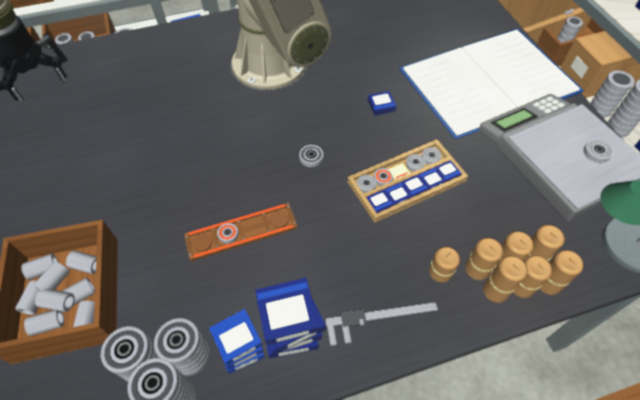

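The top view shows the row's bearings at about (188,221), (209,218), (251,212 = orange stray) and (272,209), with the card at (231,215). The sealed tray's pockets are at x≈374, 400, 428 (sealed_1) and 454, row ≈198, and the one at 400 looks clear. The scene view agrees: stray at (384,176), sealed_1 at (228,232), big bearing at (311,156).

```bash
cat >> h.py <<'E'
def orange(img):
    hsv=cv2.cvtColor(img,cv2.COLOR_RGB2HSV)
    return cv2.inRange(hsv,(3,150,170),(14,255,255))
def tri(c1,p1,c2,p2):
    A=[];b=[]
    for c,p in((c1,p1),(c2,p2)):
        o,d=ray(c,[p]); d=d[0]/np.linalg.norm(d[0]); P=np.eye(3)-np.outer(d,d); A.append(P); b.append(P@o)
    return np.linalg.lstsq(np.vstack(A),np.hstack(b),rcond=None)[0]
E
python3 - <<'E'
from h import *
C={n:dict(np.load(f'pics/{n}0.npz')) for n in('top','scene')}
boxes={'top':{'stray':(236,198,266,226),'sealed':(416,188,440,208)},'scene':{'stray':(368,164,395,187),'sealed':(214,220,242,244)}}
def cen(c,b):
    x0,y0,x1,y1=b; m=orange(c['image'][y0:y1,x0:x1]); n,l,s,_=cv2.connectedComponentsWithStats(m)
    i=1+np.argmax(s[1:,4]); pts=np.argwhere(l==i)[:,::-1].astype(np.float32); h=cv2.convexHull(pts)
    e=cv2.fitEllipse(h); return np.array(e[0])+(x0,y0),e[1]
for k in('stray','sealed'):
    a=cen(C['top'],boxes['top'][k]);b=cen(C['scene'],boxes['scene'][k]); print(k,a,b,tri(C['top'],a[0],C['scene'],b[0]),plane(C['top'],[a[0]],.02))
t=C['top']
print('row',plane(t,[(188.5,221),(209.5,218),(272,209.5)],.02).round(4))
print('pockets',plane(t,[(374,198),(400,198),(428,198),(454,198)],.006).round(4))
print('others',plane(t,[(316,268),(208,318)],.016).round(4))
# wrist cam mount
c=shot('wrist'); s=env.get_state(); R=Rn.from_quat(np.roll(s['orientation'],-1)).as_matrix()
print('cam in tool',R.T@(-c['R'].T@c['t']-s['tcp_pos']),'axes',(c['R']@R).round(3),c['K'])
print(R.round(3))
E
```

```text
stray (array([250.91413498, 211.6997242 ]), (16.18694305419922, 16.429859161376953)) (array([380.09827423, 174.59100342]), (7.15264892578125, 8.137608528137207)) [0.50821493 0.14973252 0.02334344] [[0.50982073 0.1544168  0.02      ]]
sealed (array([427.61790943, 197.61790943]), (15.770541191101074, 16.211626052856445)) (array([223.95442867, 223.03623319]), (3.5157063007354736, 27.62765121459961)) [ 0.53723724 -0.24182697  0.04760047] [[ 0.54176256 -0.243522    0.02      ]]
row [[0.4886 0.2959 0.02  ]
 [0.4955 0.248  0.02  ]
 [0.5148 0.1071 0.02  ]]
pockets [[ 0.5424 -0.1235  0.006 ]
 [ 0.5425 -0.1831  0.006 ]
 [ 0.5425 -0.2479  0.006 ]
 [ 0.5426 -0.3088  0.006 ]]
others [[0.3848 0.0085 0.016 ]
 [0.2726 0.2486 0.016 ]]
cam in tool [ 7.46537272e-02  4.92160059e-05 -1.20136760e-01] axes [[ 0.     1.     0.001]
 [-0.957  0.    -0.292]
 [-0.292 -0.     0.957]] [[301.86985707   0.         315.68706735]
 [  0.         301.86985707 204.26770685]
 [  0.           0.           1.        ]]
[[ 0.932  0.361 -0.   ]
 [ 0.361 -0.932  0.001]
 [ 0.    -0.001 -1.   ]]
```

```bash
echo '[[[0.056, -0.023, 0.006], [0, 0, 0.03]], [[0.112, -0.046, 0.012], [0, 0, 0.06]], [[0.168, -0.07, 0.018], [0, 0, 0.09]], [[0.224, -0.093, 0.025], [0, 0, 0.12]], [[0.28, -0.116, 0.031], [0, 0, 0.15]], [[0.336, -0.14, 0.037], [0, 0, 0.18]], [[0.392, -0.163, 0.043], [0, 0, 0.21]], [[0.449, -0.186, 0.05], [0, 0, 0.232]]]' | python3 nudge.py ; echo '[[[0, 0, 0.03], [0, 0, 0]], [[0, 0, 0.03], [0, 0, 0]]]' | python3 nudge.py
python3 - <<'E'
from h import *
c=shot('wrist'); save(c,'w1.png'); np.savez('pics/w1.npz',**c)
s=env.get_state(); print(s['tcp_pos'],Rn.from_quat(np.roll(s['orientation'],-1)).as_matrix().round(3))
E
```

```text
clock: 1.15
tcp_pos: [0.5604, -0.1989, 0.203]
orientation: [0.0, 0.998, 0.068, 0.0]
wrist_force: [0.2, -0.8, -0.8]
finger_gap: 0.0854
grip_force: 0.0
clock: 1.4
tcp_pos: [0.5579, -0.1987, 0.1706]
orientation: [-0.001, 0.998, 0.07, -0.003]
wrist_force: [-1.2, -0.5, -0.6]
finger_gap: 0.0853
grip_force: 0.0
[ 0.55827863 -0.19976224  0.17219067] [[ 0.99   0.138 -0.003]
 [ 0.138 -0.99   0.001]
 [-0.003 -0.002 -1.   ]]
```

View pics/w1.png

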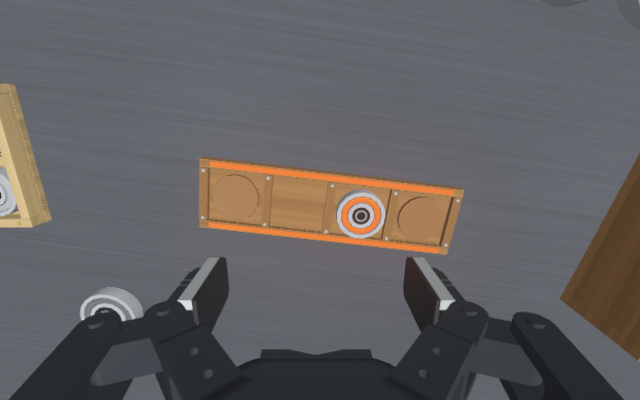

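The wrist view shows brown discs at (236,197) and (423,218), sealed_1 at (361,215), and a clear pocket at (298,205).

```bash
echo '[[[0.005, -0.05, 0], [0, 0, 0]], [[0.01, -0.1, 0], [0, 0, 0]], [[0.01, -0.12, 0], [0, 0, 0]], [[0.01, -0.12, 0], [0, 0, 0]]]' | python3 nudge.py >/dev/null
python3 - <<'E'
from h import *
c=shot('wrist'); save(c,'w2.png'); np.savez('pics/w2.npz',**c)
E
echo '[[[0.005, -0.05, 0], [0, 0, 0]], [[0.01, -0.1, 0], [0, 0, 0]], [[0.01, -0.15, 0], [0, 0, 0]], [[0.01, -0.2, 0], [0, 0, 0]], [[0.01, -0.25, 0], [0, 0, 0]], [[0.01, -0.25, 0], [0, 0, 0]]]' | python3 nudge.py
python3 - <<'E'
from h import *
c=shot('wrist'); save(c,'w3.png'); np.savez('pics/w3.npz',**c)
a=cv2.imread('pics/w2.png');b=cv2.imread('pics/w3.png')
cv2.imwrite('pics/w23.png',np.vstack([a[60:330],b[0:330]]))
E
```

```text
clock: 2.75
tcp_pos: [0.5298, 0.1623, 0.1736]
orientation: [-0.003, 0.997, 0.076, 0.0]
wrist_force: [-0.6, -0.7, -0.4]
finger_gap: 0.0855
grip_force: 0.0
```

View pics/w23.png

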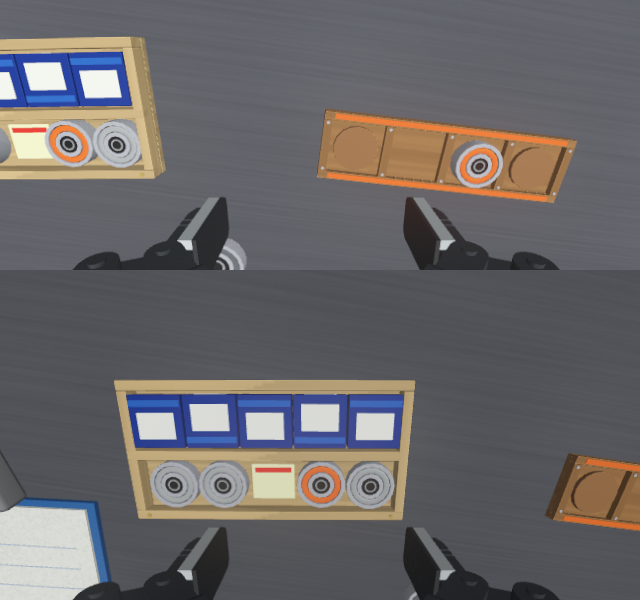

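The w2 and w3 views show the row square to the tool. In w3 the stray is at (321,215), the grey bearings at (174,215), (222,214) and (370,215), and the card at (273,212). The clear sealed pocket is again the second from the left.

Run:
```python
from h import *
W={i:dict(np.load(f'pics/w{i}.npz')) for i in(1,2,3)}
def om(c):
    hsv=cv2.cvtColor(c['image'],cv2.COLOR_RGB2HSV); return cv2.inRange(hsv,(4,140,120),(16,255,255))
def ring(c,b):
    x0,y0,x1,y1=b; m=om({'image':np.ascontiguousarray(c['image'][y0:y1,x0:x1])})
    n,l,s,_=cv2.connectedComponentsWithStats(m); i=1+np.argmax(s[1:,4])
    h=cv2.convexHull(np.argwhere(l==i)[:,::-1].astype(np.float32)); e=cv2.fitEllipse(h); return np.array(e[0])+(x0,y0),e[1]
s2=ring(W[2],(44,178,96,232)); s3=ring(W[3],(296,190,346,240)); print('stray',s2,s3,tri(W[2],s2[0],W[3],s3[0]),plane(W[3],[s3[0]],.02),plane(W[2],[s2[0]],.02))
a=ring(W[1],(338,190,384,240)); b=ring(W[2],(452,200,506,252)); print('sealed',a,b,tri(W[1],a[0],W[2],b[0]),plane(W[1],[a[0]],.02),plane(W[2],[b[0]],.02))
# plugs of grey bearings: dark blobs
for i,cs in((3,[(174,215),(222,214),(321,215),(370,215)]),(2,[(118,204),(69,204)])):
    g=cv2.cvtColor(W[i]['image'],cv2.COLOR_RGB2GRAY)
    for x,y in cs:
        p=g[y-13:y+14,x-13:x+14]; m=(p<70).astype(np.uint8); n,l,st,ce=cv2.connectedComponentsWithStats(m); k=1+np.argmax(st[1:,4])
        q=ce[k]+(x-13,y-13); print(i,q.round(1),st[k,4],plane(W[i],[q],.02)[0].round(4))
cor={}
for i in(1,2):
    m=om(W[i]); m[:, :(150 if i==1 else 300)]=0; m[300:]=0
    m=cv2.morphologyEx(m,cv2.MORPH_OPEN,np.ones((2,2)))
    pts=np.argwhere(m)[:,::-1]; h=cv2.convexHull(pts.astype(np.float32)).reshape(-1,2)
    cor[i]=np.array([h[np.argmin(h@v)] for v in([1,.9],[-1,1.2],[-1,-1],[1,-1.2])]) if 0 else cv2.approxPolyDP(h.reshape(-1,1,2),8,True).reshape(-1,2)
    P=plane(W[i],h,.012)[:,:2].astype(np.float32); print(i,cor[i].tolist(),cv2.minAreaRect(P*1000))
```

```text
stray (array([ 68.5465126, 203.2870369]), (32.366146087646484, 41.48164749145508)) (array([320.85458183, 214.16762161]), (36.227535247802734, 38.49742889404297)) [0.51149081 0.15542883 0.01860061] [[0.51204226 0.15552595 0.02      ]] [[0.51198839 0.15430199 0.02      ]]
sealed (array([360.61462402, 214.8359108 ]), (36.261356353759766, 39.10792541503906)) (array([478.64758492, 225.23249435]), (32.78044128417969, 39.47896957397461)) [ 0.54420968 -0.24340577  0.01821786] [[ 0.54479775 -0.24304642  0.02      ]] [[ 0.54472958 -0.24228968  0.02      ]]
3 [173.3 214.9] 70 [0.4895 0.2962 0.02  ]
3 [222.3 215. ] 61 [0.4967 0.2491 0.02  ]
3 [321.1 214.8] 65 [0.5114 0.1552 0.02  ]
3 [370.3 215.9] 71 [0.5176 0.1084 0.02  ]
2 [115.9 204.3] 72 [0.5174 0.1084 0.02  ]
2 [ 68.1 203.5] 68 [0.5117 0.1548 0.02  ]
1 [[455.0, 191.0], [438.0, 253.0], [209.0, 227.0], [210.0, 162.0]] ((543.3079223632812, -213.938232421875), (67.35096740722656, 233.14645385742188), 1.1092623472213745)
2 [[568.0, 202.0], [546.0, 262.0], [328.0, 238.0], [337.0, 174.0]] ((543.26611328125, -214.37081909179688), (67.54499816894531, 233.70132446289062), 1.1174514293670654)
```

Run:
```python
from h import *
W={i:dict(np.load(f'pics/w{i}.npz')) for i in(1,2)}
for p,q in(((455,191),(568,202)),((438,253),(546,262)),((210,162),(337,174)),((209,227),(328,238))): print('tray top',tri(W[1],p,W[2],q).round(4))
s=env.get_state(); print(s['tcp_pos'],s['orientation'],toolshift([.5116,.1552,.052]))
```

```text
tray top [ 0.5783 -0.3302  0.0108]
tray top [ 0.5128 -0.33    0.0128]
tray top [ 0.5743 -0.0975  0.0143]
tray top [ 0.5091 -0.0989  0.0143]
[0.53004669 0.1610966  0.17350624] [-2.51495908e-03  9.97220426e-01  7.44652234e-02  1.64293156e-04] [-0.01920317  0.00369797  0.12147584]
```

```bash
echo '[[[-0.01, 0.002, 0.03], [0, 0, 0]], [[-0.019, 0.004, 0.07], [0, 0, 0]], [[-0.019, 0.004, 0.09], [0, 0, 0]], [[-0.019, 0.004, 0.105], [0, 0, 0]], [[-0.019, 0.004, 0.115], [0, 0, 0]], [[-0.019, 0.004, 0.115], [0, 0, 0]], [[-0.019, 0.004, 0.115], [0, 0, 0]]]' | python3 nudge.py 0
python3 - <<'E'
from h import *
s=env.get_state(); print(s['tcp_pos'],s['orientation'],toolshift([.5116,.1552,.045]))
E
```

```text
clock: 3.68
tcp_pos: [0.5118, 0.1553, 0.0589]
orientation: [-0.003, 0.997, 0.074, 0.0]
wrist_force: [0.1, 0.1, 0.2]
finger_gap: 0.0001
grip_force: 0.0
[0.51176538 0.15525671 0.05893051] [-2.86555974e-03  9.97228648e-01  7.43413998e-02  4.10713074e-04] [-0.00018931  0.00011033  0.01392988]
```

```bash
echo '[[[0, 0, 0.006], [0, 0, 0]], [[0, 0, 0.011], [0, 0, 0]], [[0, 0, 0.013], [0, 0, 0]], [[0, 0, 0.014], [0, 0, 0]], [[0, 0, 0.0145], [0, 0, 0]]]' | python3 nudge.py | grep -E "tcp|wrist"
for i in 1; do :; done; echo '[[[0, 0, 0.0005], [0, 0, 0]], [[0, 0, 0.001], [0, 0, 0]]]' | python3 nudge.py | grep -E "tcp|wrist"
```

```text
tcp_pos: [0.511, 0.1554, 0.0437]
wrist_force: [0.0, -0.3, -0.3]
tcp_pos: [0.5111, 0.1554, 0.0428]
wrist_force: [0.4, -0.2, 0.3]
```

```bash
echo '[[[0, 0, 0.0005], [0, 0, 0]], [[0, 0, 0.001], [0, 0, 0]]]' | python3 nudge.py | grep -E "tcp|wrist"
```

```text
tcp_pos: [0.5111, 0.1554, 0.0421]
wrist_force: [-1.2, -0.5, 6.1]
```

```bash
echo '[[[0, -0.001, 0.0003], [0, 0, 0]], [[0, -0.004, 0.0003], [0, 0, 0]], [[0, -0.007, 0.0003], [0, 0, 0]], [[0, -0.01, 0.0003], [0, 0, 0]]]' | python3 nudge.py | grep -E "tcp|wrist"
echo '[[[0, -0.003, 0], [0, 0, 0]], [[0, -0.006, 0], [0, 0, 0]], [[0, -0.009, 0], [0, 0, 0]], [[0, -0.012, 0], [0, 0, 0]], [[0, -0.014, 0], [0, 0, 0]], [[0, -0.014, 0], [0, 0, 0]]]' | python3 nudge.py | grep -E "tcp|wrist"
```

```text
tcp_pos: [0.5108, 0.1618, 0.0421]
wrist_force: [0.8, -2.6, 5.1]
tcp_pos: [0.5097, 0.1689, 0.0421]
wrist_force: [-0.4, -1.4, 4.9]
```

```bash
echo '[[[0, 0, 0], [0, 0, 0]], [[0, 0, 0], [0, 0, 0]]]' | python3 nudge.py | grep -E "tcp|wrist"
python3 - <<'E'
from h import *
s=env.get_state(); print(s['tcp_pos'],s['orientation'],s['joint_pos'])
E
```

```text
tcp_pos: [0.5097, 0.1689, 0.0421]
wrist_force: [-0.0, -1.5, 5.4]
[0.50966924 0.16888998 0.04208277] [-6.79438900e-03  9.96602095e-01  8.20859058e-02  6.24091868e-05] [ 0.16333484  0.39821015 -0.38757936  0.78378075  0.01353404  3.14057524]
```
Last joint at 3.1406 — at limit 3.14! So "a pose out of reach is approached as far as the arm can". Yaw must reverse: joint 6 at limit; moving +y at constant yaw needs q6 increase. Must turn the tool by a half-turn (q6 - pi → 0). Stray moved 13.5 mm? Did stray move with it? Commanded pose probably weird. Lift, rotate by pi... a half turn takes pi/0.188 = 17 rows ≈ 2.1s. Fine. Rotation +: which sign? q6 decrease. Earlier rotating by +0.232 about tool z and y motion increased q6 from 1.43... q1 increased from -1.34 to 0.163 (+1.5), q6 1.43→3.14 (+1.7; 1.5 from q1, +0.22 from my rotation). So +rz tool = +q6. Rotate -pi about tool z. Row rotation vectors max shift; rotation vector of norm up to pi: use rows of -0.188 increments, 8 rows per command =1.5 rad. First lift 30 mm. Command: rotates -1.5, then -1.64.

Joint 6 is at its limit of 3.14, so I'll lift and turn the tool half a turn back, which gives the same grasp.

```bash
echo '[[[0, 0, -0.01], [0, 0, 0]], [[0, 0, -0.04], [0, 0, 0]], [[0, 0, -0.07], [0, 0, -0.18]], [[0, 0, -0.1], [0, 0, -0.36]], [[0, 0, -0.13], [0, 0, -0.54]], [[0, 0, -0.13], [0, 0, -0.72]], [[0, 0, -0.13], [0, 0, -0.9]], [[0, 0, -0.13], [0, 0, -1.08]]]' | python3 nudge.py >/dev/null
echo '[[[0, 0, 0], [0, 0, -0.18]], [[0, 0, 0], [0, 0, -0.36]], [[0, 0, 0], [0, 0, -0.54]], [[0, 0, 0], [0, 0, -0.72]], [[0, 0, 0], [0, 0, -0.9]], [[0, 0, 0], [0, 0, -1.08]], [[0, 0, 0], [0, 0, -1.26]], [[0, 0, 0], [0, 0, -1.44]]]' | python3 nudge.py >/dev/null
echo '[[[0, 0, 0], [0, 0, -0.18]], [[0, 0, 0], [0, 0, -0.36]], [[0, 0, 0], [0, 0, -0.54]], [[0, 0, 0], [0, 0, -0.62]], [[0, 0, 0], [0, 0, -0.62]]]' | python3 nudge.py
```

Run:
```python
from h import *
c=shot('wrist'); save(c,'w4.png'); np.savez('pics/w4.npz',**c)
s=env.get_state(); print(s['tcp_pos'],s['orientation'],s['joint_pos'])
R=Rn.from_quat(np.roll(s['orientation'],-1)).as_matrix(); print(R.round(4))
P=[(.4895,.2962,.02),(.4967,.2491,.02),(.5095,.169,.02),(.5175,.1084,.02)]; print(proj(c,P).round(0))
```

```text
clock: 8.93
tcp_pos: [0.509, 0.1673, 0.1717]
orientation: [-0.001, -0.081, 0.997, 0.007]
wrist_force: [-0.3, -0.1, -0.1]
finger_gap: 0.0002
grip_force: 0.0
[0.50907232 0.16724824 0.17167027] [-8.25898588e-04 -8.05755533e-02  9.96723310e-01  7.03856161e-03] [ 0.1601271   0.27592715 -0.2091244   1.08627398  0.01416394 -0.0012067 ]
[[-9.870e-01 -1.606e-01 -2.800e-03]
 [-1.606e-01  9.869e-01  1.390e-02]
 [ 5.000e-04  1.420e-02 -9.999e-01]]
[[451. 196.]
 [401. 196.]
 [315. 196.]
 [249. 194.]]
```

View pics/w4.png

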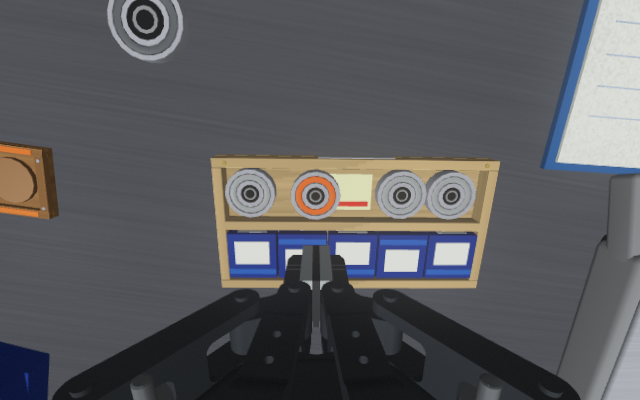

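Stray is now at (316,196), 14 mm along as predicted, and the grey bearings haven't moved. I'll level the tool, then measure and drag the remaining ~11 mm.

```bash
cat >> h.py <<'E'
def blob(c,x,y,r=13,th=70):
    g=cv2.cvtColor(c['image'],cv2.COLOR_RGB2GRAY); p=g[y-r:y+r+1,x-r:x+r+1]
    n,l,st,ce=cv2.connectedComponentsWithStats((p<th).astype(np.uint8)); k=1+np.argmax(st[1:,4]); return ce[k]+(x-r,y-r)
def aim(pos,ydir):
    s=env.get_state(); R=Rn.from_quat(np.roll(s['orientation'],-1)).as_matrix()
    y=np.array([*ydir,0.]);y/=np.linalg.norm(y);z=np.array([0,0,-1.]);T=np.c_[np.cross(y,z),y,z]
    print('shift',toolshift(pos).round(4),'rot',Rn.from_matrix(R.T@T).as_rotvec().round(4))
E
python3 - <<'E'
from h import *
c=dict(np.load('pics/w4.npz'))
P=np.array([plane(c,[blob(c,x,y)],.02)[0] for x,y in((451,196),(401,195),(316,196),(250,194))]); print(P.round(4))
f=np.polyfit(P[:,1],P[:,0],1); print(f,np.polyval(f,P[:,1])-P[:,0])
aim([P[2,0],P[2,1],.05],(f[0],1))
E
```

```text
[[0.4885 0.2959 0.02  ]
 [0.4952 0.2493 0.02  ]
 [0.5086 0.169  0.02  ]
 [0.5165 0.1086 0.02  ]]
[-0.15237391  0.53353296] [-2.81554555e-05  3.89478816e-04 -8.20384279e-04  4.59060919e-04]
shift [1.000e-04 1.000e-04 1.217e-01] rot [ 0.0142 -0.0006  0.0101]
```

```bash
echo '[[[0, 0, 0.04], [0.014, 0, 0.01]], [[0, 0, 0.08], [0.014, 0, 0.01]], [[0, 0, 0.105], [0.014, 0, 0.01]], [[0, 0, 0.119], [0.014, 0, 0.01]], [[0, 0, 0.125], [0.014, 0, 0.01]], [[0, 0, 0.127], [0.014, 0, 0.01]], [[0, 0, 0.128], [0.014, 0, 0.01]], [[0, 0, 0.128], [0.014, 0, 0.01]]]' | python3 nudge.py | grep -E "tcp|ori|wrist"
```

```text
tcp_pos: [0.5096, 0.1689, 0.0443]
orientation: [0.001, -0.076, 0.997, -0.0]
wrist_force: [-0.2, 1.4, 0.2]
```

```bash
echo '[[[0, 0, 0.0005], [0, 0, 0]], [[0, 0, 0.001], [0, 0, 0]], [[0, 0, 0.0015], [0, 0, 0]], [[0, 0, 0.0019], [0, 0, 0]], [[0, 0, 0.0019], [0, 0, 0]]]' | python3 nudge.py | grep -E "tcp|wrist"
```

```text
tcp_pos: [0.509, 0.1688, 0.0421]
wrist_force: [-1.8, -0.8, 5.3]
```

```bash
echo '[[[0, 0.001, 0], [0, 0, 0]], [[0, 0.003, 0], [0, 0, 0]], [[0, 0.005, 0], [0, 0, 0]], [[0, 0.007, 0], [0, 0, 0]], [[0, 0.009, 0], [0, 0, 0]], [[0, 0.011, 0], [0, 0, 0]], [[0, 0.011, 0], [0, 0, 0]]]' | python3 nudge.py | grep -E "tcp|wrist"
echo '[[[0, 0, -0.005], [0, 0, 0]], [[0, 0, -0.03], [0, 0, 0]], [[0, 0, -0.05], [0, 0, 0]], [[0, 0, -0.05], [0, 0, 0]], [[0, 0, -0.05], [0, 0, 0]], [[0, 0, -0.05], [0, 0, 0]]]' | python3 nudge.py 0.058 | grep -E "tcp|gap"
python3 - <<'E'
from h import *
c=shot('wrist'); save(c,'w5.png'); np.savez('pics/w5.npz',**c)
P=[(.4885,.2959,.02),(.4952,.2493,.02),(.5072,.180,.02),(.5165,.1086,.02)]; print(proj(c,P).round(0))
E
```

```text
tcp_pos: [0.508, 0.1799, 0.0421]
wrist_force: [-0.8, -1.8, 5.7]
tcp_pos: [0.5065, 0.1796, 0.0905]
finger_gap: 0.0583
[[488. 227.]
 [420. 226.]
 [316. 228.]
 [210. 226.]]
```

View pics/w5.png

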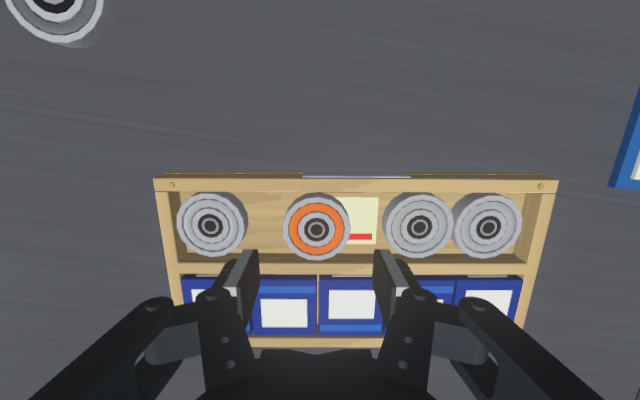

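Stray is at (316,229) with about 25 mm free on each side and neighbours at 210 and 420. There's room for the fingers.

Run:
```python
from h import *
c=dict(np.load('pics/w5.npz'))
P=np.array([plane(c,[blob(c,x,y,16)],.02)[0] for x,y in((487,227),(420,226),(316,229),(210,226))]); print(P.round(4))
f=np.polyfit(P[:,1],P[:,0],1); print(f); aim([*P[2,:2],.032],(f[0],1)); print(env.get_state()['clock'])
```

```text
[[0.4885 0.2956 0.02  ]
 [0.4954 0.2483 0.02  ]
 [0.5073 0.1799 0.02  ]
 [0.5161 0.1088 0.02  ]]
[-0.1503748   0.53312796]
shift [-0.0008  0.0002  0.0587] rot [-0.0002 -0.0021  0.0034]
12.275
```

```bash
echo '[[[-0.001, -0.001, 0.015], [0, -0.002, 0.003]], [[-0.001, -0.001, 0.03], [0, -0.002, 0.003]], [[-0.001, -0.001, 0.037], [0, -0.002, 0.003]], [[-0.001, -0.001, 0.043], [0, -0.002, 0.003]], [[-0.001, -0.001, 0.047], [0, -0.002, 0.003]], [[-0.001, -0.001, 0.05], [0, -0.002, 0.003]]]' | python3 nudge.py | grep -E "tcp|wrist"
echo '[[[0, 0, 0.002], [0, 0, 0]], [[0, 0, 0.004], [0, 0, 0]], [[0, 0, 0.006], [0, 0, 0]], [[0, 0, 0.008], [0, 0, 0]], [[0, 0, 0.0085], [0, 0, 0]], [[0, 0, 0.0085], [0, 0, 0]]]' | python3 nudge.py | grep -E "tcp|wrist|ori"
```

```text
tcp_pos: [0.5087, 0.1789, 0.0417]
wrist_force: [-0.1, -0.6, 0.7]
tcp_pos: [0.5085, 0.1789, 0.0332]
orientation: [0.001, -0.075, 0.997, -0.0]
wrist_force: [0.8, 0.8, -0.9]
```

Down without contact. Next I close on the bearing.

```bash
echo '[[[0, 0, 0.001], [0, 0, 0]], [[0, 0, 0.001], [0, 0, 0]], [[0, 0, 0.001], [0, 0, 0]], [[0, 0, 0.001], [0, 0, 0]], [[0, 0, 0.001], [0, 0, 0]], [[0, 0, 0.001], [0, 0, 0]]]' | python3 nudge.py 0.04 40
```

```text
clock: 14.52
tcp_pos: [0.5088, 0.1789, 0.0328]
orientation: [0.001, -0.075, 0.997, 0.0]
wrist_force: [-1.6, -0.2, 6.0]
finger_gap: 0.0449
grip_force: 40.1
```

```bash
echo '[[[0, 0, -0.001], [0, 0, 0]], [[0, 0, -0.003], [0, 0, 0]], [[0, 0, -0.004], [0, 0, 0]], [[0, 0, -0.004], [0, 0, 0]]]' | python3 nudge.py
python3 - <<'E'
from h import *
c=shot('wrist'); save(c,'w6.png'); np.savez('pics/w6.npz',**c)
E
```

```text
clock: 15.02
tcp_pos: [0.5085, 0.1788, 0.0362]
orientation: [0.001, -0.075, 0.997, -0.0]
wrist_force: [-0.1, 0.9, -1.0]
finger_gap: 0.0447
grip_force: 40.9
```

View pics/w6.png

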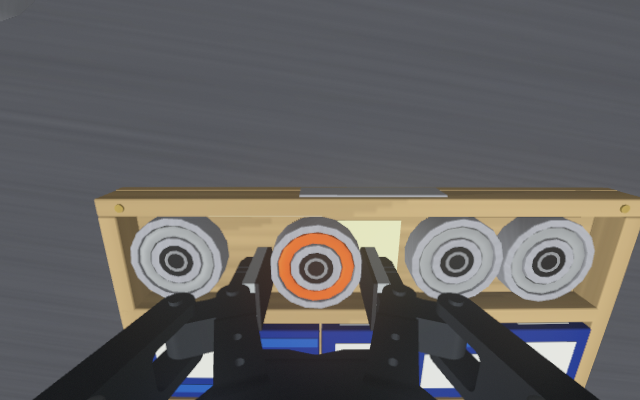

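Run:
```python
from h import *
c=dict(np.load('pics/w6.npz')); s=env.get_state(); R=Rn.from_quat(np.roll(s['orientation'],-1)).as_matrix()
b=blob(c,316,268,18)
for z in(.020,.024): 
    p=plane(c,[b],z)[0]; print(p.round(4),(R.T@(p-s['tcp_pos'])).round(4))
for x,y in((176,261),(457,262),(548,262)): print(plane(c,[blob(c,x,y,18)],.02)[0].round(4))
```

```text
[0.5094 0.1789 0.02  ] [-0.0009 -0.      0.0161]
[0.5072 0.1786 0.024 ] [ 0.0013 -0.      0.0121]
[0.516  0.1086 0.02  ]
[0.4953 0.2487 0.02  ]
[0.4887 0.2956 0.02  ]
```

The bearing is centred and held. Next: lift, carry it over the clear pocket (pocket_3), and turn the fingers across the tray so they miss sealed_1.

```bash
echo '[[[0, 0, -0.01], [0, 0, 0]], [[0, 0, -0.03], [0, 0, 0]], [[0, 0, -0.05], [0, 0, 0]], [[0, 0, -0.065], [0, 0, 0]], [[0, 0, -0.07], [0, 0, 0]]]' | python3 nudge.py | grep -E "tcp|grip"
echo '[[[0.001, -0.02, 0], [0, 0, 0.1]], [[0.003, -0.055, 0], [0, 0, 0.25]], [[0.005, -0.095, 0], [0, 0, 0.42]], [[0.007, -0.135, 0], [0, 0, 0.59]], [[0.01, -0.175, 0], [0, 0, 0.76]], [[0.012, -0.215, 0], [0, 0, 0.93]], [[0.014, -0.255, 0], [0, 0, 1.1]], [[0.016, -0.29, 0], [0, 0, 1.25]]]' | python3 nudge.py | grep -E "tcp|grip"
python3 - <<'E'
from h import *
aim([.5427,-.1836,.10],(1,.0194)); s=env.get_state(); print(s['clock'],s['joint_pos'].round(2))
E
```

```text
tcp_pos: [0.5091, 0.179, 0.1076]
grip_force: 41.1
tcp_pos: [0.5355, -0.1117, 0.1058]
grip_force: 41.1
shift [-0.0675 -0.0258  0.0057] rot [ 0.0012 -0.      0.4455]
16.7 [-0.35  0.35 -0.28  0.94  0.    0.75]
```

```bash
echo '[[[-0.03, -0.011, 0.002], [0, 0, 0.17]], [[-0.055, -0.021, 0.004], [0, 0, 0.34]], [[-0.067, -0.026, 0.006], [0, 0, 0.445]], [[-0.067, -0.026, 0.006], [0, 0, 0.445]], [[-0.067, -0.026, 0.006], [0, 0, 0.445]]]' | python3 nudge.py | grep -E "tcp|grip"
python3 - <<'E'
from h import *
c=shot('wrist'); save(c,'w7.png'); np.savez('pics/w7.npz',**c)
aim([.5427,-.1836,.05],(1,.0194))
E
```

```text
tcp_pos: [0.5426, -0.1812, 0.0999]
grip_force: 41.1
shift [-0.0027 -0.0002  0.05  ] rot [ 0.0012 -0.0007  0.0082]
```

View pics/w7.png

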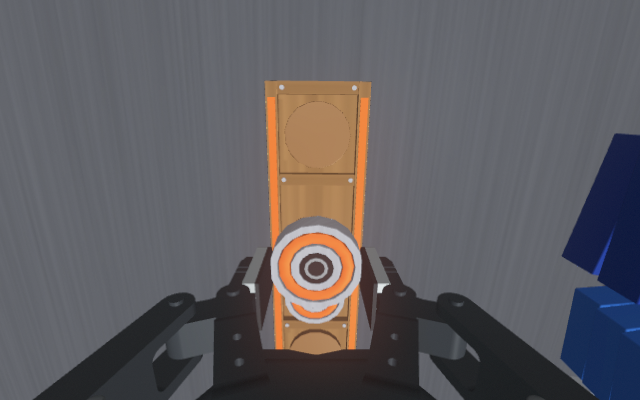

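The held bearing is at (316,268) above the clear pocket, the disc pocket lies beyond it (317,134), and the slat screws are at (284,180) and (350,180).

Run:
```python
from h import *
c=dict(np.load('pics/w7.npz')); s=env.get_state(); R=Rn.from_quat(np.roll(s['orientation'],-1)).as_matrix()
q=plane(c,[(281.5,87.5),(354.5,87.5),(284,180),(350.5,180),(318,174),(318,185)],.012); print(q.round(4))
print('expect', [(.5433-.0194*.061,-.2141+.061),(.5433-.0194*.122,-.2141+.122)])
m=orange(c['image']); 
for r in(130,160,200):
    x=np.flatnonzero(m[r]); print(r,plane(c,[(x.min(),r),(x.max()+1,r)],.012).round(4).tolist())
p=plane(c,[blob(c,316,268,18)],s['tcp_pos'][2]-.0125)[0]; print('stray',p.round(4),(R.T@(p-s['tcp_pos'])).round(4))
```

```text
[[ 0.5184 -0.0918  0.012 ]
 [ 0.5656 -0.0905  0.012 ]
 [ 0.5199 -0.1528  0.012 ]
 [ 0.5667 -0.1516  0.012 ]
 [ 0.5437 -0.1479  0.012 ]
 [ 0.5439 -0.1558  0.012 ]]
expect [(0.5421166000000001, -0.1531), (0.5409332, -0.09210000000000002)]
130 [[0.5092, -0.1188, 0.012], [0.5757, -0.117, 0.012]]
160 [[0.5095, -0.139, 0.012], [0.5758, -0.1372, 0.012]]
200 [[0.5105, -0.1677, 0.012], [0.5765, -0.1659, 0.012]]
stray [ 0.5376 -0.1785  0.0875] [ 0.0026 -0.005   0.0125]
```

Run:
```python
from h import *
for n in(6,7):
    c=dict(np.load(f'pics/w{n}.npz')); im=np.ascontiguousarray(c['image'][225:315,265:365]); hsv=cv2.cvtColor(im,cv2.COLOR_RGB2HSV)
    m=cv2.inRange(hsv,(4,140,120),(16,255,255)); k,l,st,_=cv2.connectedComponentsWithStats(m); i=l==1+np.argmax(st[1:,4])
    h=cv2.convexHull(np.argwhere(i)[:,::-1].astype(np.float32)); e=cv2.fitEllipse(h); print(n,np.array(e[0])+(265,225),e[1])
c=dict(np.load('pics/w7.npz')); s=env.get_state(); R=Rn.from_quat(np.roll(s['orientation'],-1)).as_matrix()
p=plane(c,[np.array(e[0])+(265,225)],s['tcp_pos'][2]-.0125)[0]; print('stray',p.round(4),(R.T@(p-s['tcp_pos'])).round(4))
aim([.5432,-.1838,.05],(1,.0194))
```

```text
6 [315.52251053 265.9658432 ] (67.15773010253906, 75.02664184570312)
7 [315.8386879  265.97200012] (66.9645004272461, 75.09060668945312)
stray [ 0.5428 -0.1787  0.0875] [0.0022 0.0002 0.0125]
shift [-0.0029  0.0003  0.05  ] rot [ 0.0012 -0.0007  0.0082]
```

```bash
echo '[[[-0.002, 0, 0.01], [0, 0, 0.008]], [[-0.004, 0, 0.03], [0, 0, 0.008]], [[-0.004, 0, 0.045], [0, 0, 0.008]], [[-0.004, 0, 0.055], [0, 0, 0.008]], [[-0.004, 0, 0.058], [0, 0, 0.008]], [[-0.004, 0, 0.058], [0, 0, 0.008]]]' | python3 nudge.py | grep -E "tcp|wrist"
echo '[[[0, 0, 0.002], [0, 0, 0]], [[0, 0, 0.004], [0, 0, 0]], [[0, 0, 0.006], [0, 0, 0]], [[0, 0, 0.007], [0, 0, 0]], [[0, 0, 0.008], [0, 0, 0]], [[0, 0, 0.008], [0, 0, 0]]]' | python3 nudge.py | grep -E "tcp|wrist|ori"
```

```text
tcp_pos: [0.5433, -0.1858, 0.0423]
wrist_force: [0.3, -0.2, -2.1]
tcp_pos: [0.5432, -0.1858, 0.0341]
orientation: [0.001, 0.701, 0.713, 0.001]
wrist_force: [-1.1, -0.5, -1.0]
```

```bash
echo '[[[0.001, 0, 0.0005], [0, 0, 0]], [[0.001, 0, 0.001], [0, 0, 0]], [[0.001, 0, 0.001], [0, 0, 0]]]' | python3 nudge.py | grep -E "tcp|wrist"
echo '[[[0, 0, 0.0005], [0, 0, 0]], [[0, 0, 0.0005], [0, 0, 0]]]' | python3 nudge.py | grep -E "tcp|wrist"
```

```text
tcp_pos: [0.5432, -0.1848, 0.0332]
wrist_force: [-0.5, -0.2, -1.6]
tcp_pos: [0.5433, -0.1848, 0.0329]
wrist_force: [-0.8, 0.2, 0.8]
```

Floor contact is at TCP 0.0329 as expected, so I'll release and withdraw.

```bash
echo '[[[0, 0, 0.0003], [0, 0, 0]], [[0, 0, 0.0003], [0, 0, 0]], [[0, 0, 0.0003], [0, 0, 0]], [[0, 0, 0.0003], [0, 0, 0]]]' | python3 nudge.py 0.06 | grep -E "tcp|wrist|gap"
echo '[[[0, 0, -0.004], [0, 0, 0]], [[0, 0, -0.02], [0, 0, 0]], [[0, 0, -0.05], [0, 0, 0]], [[0, 0, -0.09], [0, 0, 0]], [[0, 0, -0.12], [0, 0, 0]], [[0, 0, -0.12], [0, 0, 0]], [[0, 0, -0.12], [0, 0, 0]]]' | python3 nudge.py | grep -E "tcp|wrist|gap"
python3 - <<'E'
from h import *
c=shot('wrist'); save(c,'w8.png'); np.savez('pics/w8.npz',**c)
t=shot('top'); save(t,'top8.png')
im=np.hstack([c['image'][60:360,180:460],cv2.resize(t['image'][155:250,160:480],None,fx=1.55,fy=1.55)[:, :500].copy() if 0 else np.zeros((300,1,3),np.uint8)])
p=cv2.resize(t['image'][155:250,160:480],(640,190)); cv2.imwrite('pics/fin.png',np.vstack([c['image'][:,:],p])[:,:,::-1])
s=env.get_state(); print(s['clock'])
E
```

```text
tcp_pos: [0.5433, -0.1848, 0.0325]
wrist_force: [0.8, 0.2, 0.2]
finger_gap: 0.0599
tcp_pos: [0.5429, -0.1847, 0.1526]
wrist_force: [-0.7, -0.2, -0.5]
finger_gap: 0.0599
20.975
```

View pics/fin.png

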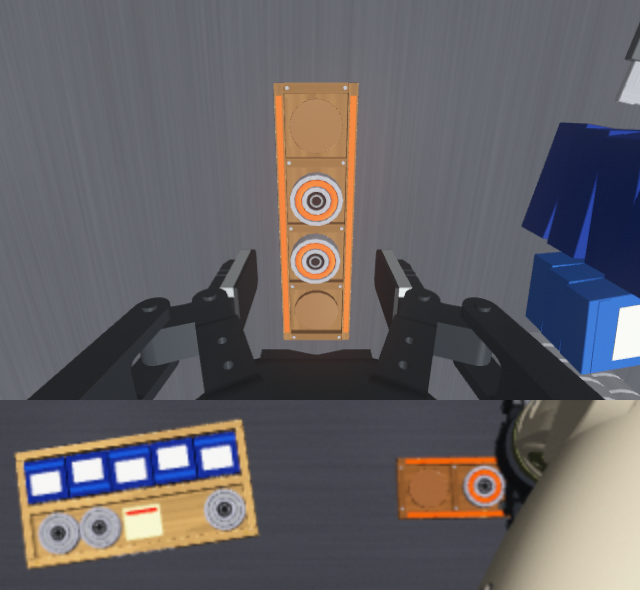

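The stray lies flat in pocket_3 (wrist view 316,200), sealed_1 is still in its own pocket (316,261), both discs are in theirs, and the three grey bearings remain in the row. Nothing is touching the robot.

```bash
python3 -c "
from workcell import env
print(env.hand_in())"
```

```text
the job is handed in; nothing more can be done
None
```

I took the orange bearing out of the shielded row, laid it flat in the clear pocket (pocket_3) of the sealed tray, left the other bearings in their trays, and handed the job in at about 21 s of the 72 s allowed; no verdict was returned.

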